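# Pin back the sprung belt tensioner of a paint stirrer drive

### The arm

A 6-joint arm with a two-finger parallel gripper is mounted at the origin on the work surface. World frame = base frame: x ahead of the robot, y to its left, z up, the work surface at z = 0. Lengths are in m, angles in degrees, forces in N, time in s.
With the tool pointing down it reaches from about 0.375 to 0.9 m from the base axis. Payload 3.1 kg.
Tool frame: the origin (TCP) lies at the very end of the fingers, on their centre line; the grasp point (between the pads) lies 19 mm behind it; z points along the fingers, y is the line along which they close (so a half turn about z gives the same grasp; the last joint's range is limited). The gripper opens to 87 mm and grips with 3 to 60 N. Pads are 19 mm wide; open, the fingers measure 117 mm over their backs; the gripper's body (75 mm by 190 mm) begins 51 mm behind the grasp point.
Start: joints at [53.314, 30.224, 82.088, -0, 67.689, -10.227], TCP at [0.278, 0.56, 0.196] pointing down, gripper open.
Joint ranges: [-176.69, 176.69], [-43.24, 126.21], [12.49, 139.97], [-82, 262], [0, 151.66], [-163.58, 163.58]. Speed limits (degrees/s): [159.86, 159.86, 180, 180, 180, 180].

### API

Orientations are given as a 3x3 rotation matrix whose columns are the frame's x, y, z axes.
In Python, from rig import readout, cams, bot gives the robot as it stands.
- The arm moves only by the shell command python3 -m inch 'ROWS'. ROWS is JSON, a list of rows, each a list of 5 numbers: the shift along the world's x, y, z in cm, then the turn about the world's z in degrees, then the finger opening in cm, from 0 to 8.7. In form: [[dx, dy, dz, twist, fingers], ...]. A call has 1 to 10 rows; each row is the pose to reach, as a shift and turn from the pose commanded when the call began; what a row does not reach only later rows make up. A row lasts 1/12 s, in which the tool goes at most 41.7 mm and 7.16 degrees, less where a joint would pass 70% of its speed; a pose out of reach is approached as far as the arm can. A call with a gripper value outside its range is refused whole. The fingers move at their own pace and stop on an object; the grip force is fixed at half the most. Time passes only in rows, so rows that repeat a pose let the fingers close. It gives the time, the measured TCP pose, the force, the opening and the grip force at its end, in the units of the state.
- readout.read_state(): the state, without advancing time (a new reading comes with each control period).
- cams.capture(name): name is "scene" or "side" or "wrist"; returns a dict with "image" (420x560x3 uint8, blue, green, red), "intrinsics" (3x3 intrinsics, pixels), "k1" (the pictures are not rectified: a ray, as slopes to the right and down, at radius r is drawn at 1 + k1 r^2 times it, then the intrinsics apply), "xyz" and "rotation" of the camera in the world; the wrist camera has in their place "tool_from_camera" (4x4, takes a point from camera to tool coordinates, whose origin is the TCP and whose axes are the flange's). Camera axes: x right, y down, z forward; pixel columns grow to the right and rows downward; lengths in m; the calibration is good to about 2 mm. A picture is of the moment at which its call begins: read the wrist's pose just before it. There is no depth.
- bot.hand_in(): hands the job in; it is judged then, once.
The state is a dict: "time_s": time; "joint_positions": joint angles; "qvel": joint speeds; "tau": joint torques, N m; "position": TCP position; "tcp_rot": TCP orientation; "force": force on the tool from outside, world axes, zero at the start; "moment": the same for the moment, N m; "opening": opening from 0.0 (shut) to 1.0 (fully open); "grasp_force": force on a finger pad.
Only numpy, scipy, OpenCV 4.12 (cv2) and the standard library are available. Lean on these libraries where they do the work, as an engineer would, in place of code of your own. Each camera call takes 0.05 s, during which the arm holds its last target. There are 200 camera calls.

### The job

Get the stirrer drive ready for a new belt: take the red-handled locking pin from its black block, put it through the eye of the yellow tension wheel, wind the wheel back counter-clockwise (seen from above) against its spring with the pin, and hold it there until the pin drops into the single hole of the steel quadrant below; push it fully home, collar down on the wheel, and let go so that the pin holds the wheel. Feel for the hole gently without forcing the pin, and leave the other things on the bench where they are.

Things in the scene. Friction and masses are not known exactly. Their poses are not given: they have to be found in the camera images.
- drive: Belt drive unit fixed on the bench: blue base plate 265 x 200 x 12 mm, grey motor gearbox (62 mm high) at its -x end, yellow sprung wheel in the middle, steel quadrant under the wheel. Origin: underside of the plate, on the wheel's axis, at bench height; z up, x from the axis away from the motor. Keep the force between pin and drive under 40 N; 3 to 8 N down is enough to search, 5 to 20 N to push home.
- quadrant_top (a point): Point on the wheel's axis at the height of the quadrant's flat top, 28 mm above the bench. Quadrant: clamped steel arc, 63 to 107 mm from the axis, with one vertical hole, 13.5 mm wide and 16 mm deep, 85 mm from the axis. The hole comes under the eye somewhere from 0.45 to 0.95 rad of wheel turn (differs each time, not measured): seen from above, or felt, as the pin's foot sinks only there.
- hub (a point): Point on the vertical axis of the tension wheel at the height of the lug's top face, 44 mm above the bench. Wheel: disc 120 mm across with a lug; opposite the lug it carries a black belt roller whose top is 70 mm above the bench.
- wheel (a joint): Turn of the tension wheel, rad: 0 at rest against its stop, growing counter-clockwise seen from above, to 1.25. At 0 the eye points 0.4 rad clockwise of the drive's x axis. A spring pulls it back to 0 with 0.24 N m plus 0.2 N m per rad: 3 to 5 N at the eye. Let go before it is in the hole, the pin is carried back.
- eye (a point): Centre of the round eye (through hole, 14 mm wide) at the top face of the wheel's lug, 85 mm from the wheel's axis; turns with the wheel. Lug 36 mm wide, 12 mm thick: from 32 to 44 mm above the bench.
- pin: Steel locking pin, 70 mm high, 70 g, upright in the black block at the start. Origin: centre of its foot, z up. Shank 12 mm in diameter up to 29 mm (foot tapered to 6 mm over the last 5 mm), collar 22 mm in diameter from 29 to 34 mm, red square grip 18 x 18 mm from 34 to 70 mm, flats along the pin's x and y axes.
- pin_tip (a point): Centre of the pin's foot, same point as the pin's origin. Height above the bench: 7 mm in the block, 28 mm when the pin stands on the quadrant, 15 mm when fully home with its collar on the lug. The eye's 2 mm of play and a little tilt in the grip can put the foot 2 to 4 mm off the middle of the arc, so feel nearer to and farther from the axis too where it dips slightly.
- block: Black parking block fixed on the bench, 50 x 50 mm and 36 mm high, with a 14 mm hole in the middle that holds the pin: the pin's collar lies on its top. It stands to the left or to the right of the drive, where the blue tin may stand instead. Origin: centre of its underside.
- tin_a: Blue paint tin, 74 mm in diameter, 85 mm high, left or right of the drive; bystander. Origin: centre of its underside.
- tin_b: A second such tin beyond the drive, to the left; bystander. Origin: centre of its underside.
- cup: Clear mixing cup, 90 mm across the rim, 110 mm high, beyond the drive; bystander. Origin: centre of its underside.
- roller: Spare black roller, a ring 52 mm across and 22 mm high, beyond the drive; bystander.
- wrench: Wrench 180 mm long lying on the bench at the right; bystander.
- screwdriver: Screwdriver 190 mm long lying on the bench at the left; bystander.
- hardener: Bottle 60 mm in diameter, 130 mm high, at the right near the robot; bystander.
There are look-alikes about, which are no part of the job. Leave any green or white look-alike of the pin alone.

How it is judged (in metres and radians):
On the way, in this order (a step that is already met when the one before it is completed fails the run):
1. the pin stands through the eye of the wheel (horizontal distance between pin_tip and eye below 0.006 m and z of pin_tip in the frame of drive below 0.038 m and value of joint wheel below 0.2 rad), for 0.1 s.
2. the wheel is wound back with the pin in its eye (horizontal distance between pin_tip and eye below 0.008 m and z of pin_tip in the frame of drive below 0.038 m and value of joint wheel above 0.3 rad), for 0.1 s.
At the end, for the whole second after the job is handed in: The wheel stays wound back over 0.4 rad, held by the released pin alone: foot within 8 mm of the eye's centre seen from above, home in the quadrant's hole to within 4 mm (foot under 19 mm above the drive's underside), within 0.2 rad of upright, all at rest (value of joint wheel above 0.4 rad and z of pin_tip in the frame of drive below 0.019 m and horizontal distance between pin_tip and eye below 0.008 m and angle between pin's own z axis and vertical below 0.2 rad and linear speed of pin below 0.01 m/s and velocity of joint wheel between -0.05 and 0.05 rad/s); the robot touches nothing.
It fails at once if the pin is forced against the drive with more than 40 N (contact force between pin and drive above 40 N).
It fails at once if a bystander is shoved more than 25 mm or knocked over (distance of any of tin_a, tin_b, cup, roller, wrench, screwdriver, hardener from where it was at the start of the episode above 0.025 m or angle between any of tin_a, tin_b, cup, hardener's own z axis and vertical above 0.5 rad).
It also fails if it takes over 64 s, if anything falls off the work surface, if the arm or the gripper's body presses on something with over 40 N, if the wrist force passes 120 N, or if a joint passes its speed limit or range.

## Working session

There is one attempt and no reset: what is moved stays moved. The work goes in short steps, Python scripts to look and compute and a shell command to move; the robot and the scene stay as the last step left them, time stands still between calls to the robot, and variables do not carry over. Pictures are saved under pics/ and viewed, at most 10 in all, crops included, and the job is handed in when it is done.

```bash
ls; mkdir -p pics; cat > h.py <<'E'
import numpy as np,cv2
from rig import readout,cams,bot
def cap(n):
    s=readout.read_state(); c=cams.capture(n)
    if n=="wrist":
        T=np.eye(4);T[:3,:3]=np.array(s["tcp_rot"]);T[:3,3]=s["position"]
        M=T@np.array(c["tool_from_camera"]);c["xyz"]=M[:3,3];c["rotation"]=M[:3,:3]
    c["D"]=np.array([c["k1"],0,0,0,0.]);c["K"]=np.array(c["intrinsics"]);c["R"]=np.array(c["rotation"]);c["t"]=np.array(c["xyz"])
    return c
def ray(c,uv):
    # slopes: distorted = s(1+k1 r^2)
    p=cv2.undistortPoints(np.array(uv,float).reshape(-1,1,2),c["K"],c["D"]).reshape(-1,2)
    return (c["R"]@np.c_[p,np.ones(len(p))].T).T
def onz(c,uv,z):
    d=ray(c,uv);return c["t"]+d*((z-c["t"][2])/d[:,2])[:,None]
def proj(c,X):
    R=c["R"].T
    return cv2.projectPoints(np.array(X,float).reshape(-1,3),cv2.Rodrigues(R)[0],-R@c["t"],c["K"],c["D"])[0].reshape(-1,2)
def blobs(img,lo,hi,amin=30):
    h=cv2.cvtColor(img,cv2.COLOR_BGR2HSV)
    m=cv2.inRange(h,lo,hi)
    if lo[0]==0: m|=cv2.inRange(h,(172,lo[1],lo[2]),(180,255,255))
    n,l,st,ce=cv2.connectedComponentsWithStats(m)
    return [(st[i].tolist(),ce[i].round(1).tolist()) for i in range(1,n) if st[i][4]>=amin]
E
python3 - <<'E'
from h import *
print(readout.read_state())
for n in("scene","side","wrist"):
    c=cap(n);cv2.imwrite(f"pics/{n}0.png",c["image"]);print(n,c["K"].tolist(),c["k1"],c["t"],c["R"].round(3).tolist())
    print("red",blobs(c["image"],(0,120,60),(8,255,255)));print("yel",blobs(c["image"],(20,120,80),(34,255,255)))
a=[cv2.imread(f"pics/{n}0.png") for n in("scene","side")]
cv2.imwrite("pics/both.png",cv2.resize(np.hstack(a),(800,300)))
E
```

```text
pics
{'time_s': 0.0, 'joint_positions': array([ 5.33122037e+01,  3.02773226e+01,  8.21561983e+01, -2.45344563e-03,
        6.76878346e+01, -1.02277139e+01]), 'qvel': array([ 0.02944757,  0.02803145,  0.07227134,  0.03882532, -0.00349822,
        0.00543076]), 'tau': array([-1.01966998e-03, -4.40041280e+01, -1.76589096e+01,  6.32192334e-02,
        5.83365059e-02, -1.39189292e-04]), 'position': array([0.27799928, 0.5588967 , 0.19469035]), 'tcp_rot': array([[-8.95252062e-01,  4.45558329e-01, -1.23367140e-03],
       [ 4.45559909e-01,  8.95250469e-01, -1.72213887e-03],
       [ 3.37131583e-04, -2.09142289e-03, -9.99997756e-01]]), 'force': array([ 0.99043655,  0.39153279, -0.95379137]), 'moment': array([-0.00315094,  0.00597659, -0.02231103]), 'grasp_force': 0.0, 'opening': 1.0022414246362705}
scene [[398.7388851861671, 0.0, 276.94591496842565], [0.0, 398.7388851861671, 204.65488736785602], [0.0, 0.0, 1.0]] -0.028268384545616008 [ 1.33862897 -0.24445684  0.61764476] [[0.244, 0.566, -0.788], [0.97, -0.141, 0.199], [0.001, -0.812, -0.583]]
red [([458, 81, 13, 11, 118], [464.1, 86.1]), ([12
[... 283 characters left out ...]
8782765, 216.44956170439352], [0.0, 0.0, 1.0]] -0.15740865336966278 [ 0.10711327 -1.01635187  0.6780033 ] [[0.899, -0.233, 0.37], [-0.437, -0.43, 0.79], [-0.025, -0.872, -0.489]]
red [([93, 116, 11, 10, 83], [98.2, 120.8]), ([233, 167, 26, 12, 191], [244.9, 172.7]), ([302, 277, 11, 19, 181], [306.8, 286.1]), ([235, 307, 16, 16, 222], [242.7, 314.5])]
yel [([247, 219, 58, 28, 868], [274.4, 231.5])]
wrist [[289.9812031818712, 0.0, 279.1379641615179], [0.0, 289.9812031818712, 211.9972255216874], [0.0, 0.0, 1.0]] 0.012914002180478164 [0.20718515 0.59572341 0.3826722 ] [[0.444, 0.859, 0.256], [0.896, -0.425, -0.129], [-0.002, 0.287, -0.958]]
red [([364, 110, 68, 59, 3168], [398.1, 138.0])]
yel []
```

View pics/scene0.png

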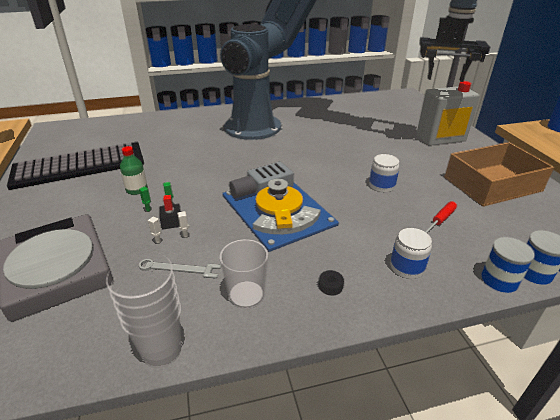

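View pics/side0.png

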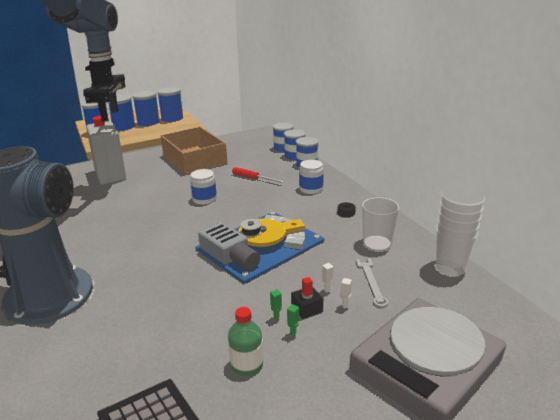

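The scene shows the red-handled candidate in a black block at scene (167,202) and side (307,286). Around it are two green look-alikes (scene 146,198 and 168,188) and two white ones (scene 156,228 and 184,222). The other red things are the bottle caps and the screwdriver. Only the pin in the black block fits, so I'll confirm it in a crop.

```bash
cat > m.py <<'E'
from h import *
def tri(a,ua,b,ub):
    da,db=ray(a,[ua])[0],ray(b,[ub])[0]
    s=np.linalg.lstsq(np.c_[da,-db],b["t"]-a["t"],rcond=None)[0]
    p,q=a["t"]+s[0]*da,b["t"]+s[1]*db
    return ((p+q)/2).round(4),round(float(np.linalg.norm(p-q)),4)
a,b=cap("scene"),cap("side")
print("pin grip",tri(a,(167.4,202.4),b,(306.8,286.1)))
for n,c in(("scene",a),("side",b)):
    print(n,"green",[(x,onz(c,[x[1]],.04).round(3)[0,:2]) for x in blobs(c["image"],(50,120,50),(75,255,255),20)])
    h=cv2.cvtColor(c["image"],cv2.COLOR_BGR2HSV);m=cv2.inRange(h,(100,150,60),(125,255,255))
    x0,y0,x1,y1=(210,165,350,250) if n=="scene" else (190,205,335,280)
    M=np.zeros_like(m);M[y0:y1,x0:x1]=m[y0:y1,x0:x1]
    hull=cv2.convexHull(cv2.findNonZero(M));q=cv2.approxPolyN(hull,4,ensure_convex=True).reshape(-1,2) if hasattr(cv2,'approxPolyN') else None
    P=onz(c,q,.012);print(q.tolist(),P.round(3)[:,:2].tolist(),P.mean(0).round(3))
x=cv2.resize(a["image"][150:260,105:345],None,fx=3.3,fy=3.3,interpolation=2)[:,:795]
y=cv2.resize(b["image"][205:345,190:430],None,fx=3.3,fy=3.3,interpolation=2)[:230+0,:795]
y=cv2.resize(b["image"][260:345,240:380],None,fx=2.7,fy=2.7,interpolation=2)
z=cv2.resize(b["image"][205:285,190:335],None,fx=2.7,fy=2.7,interpolation=2)
o=np.zeros((600,795,3),np.uint8);o[:x.shape[0],:x.shape[1]]=x;o[365:365+y.shape[0],:y.shape[1]]=y;o[365:365+z.shape[0],400:400+z.shape[1]]=z
cv2.imwrite("pics/crop1.png",o)
E
python3 m.py
```

```text
pin grip (array([ 0.5077, -0.3092,  0.0578]), 0.0014)
scene green [(([120, 156, 22, 16, 236], [130.0, 163.4]), array([ 0.254, -0.413])), (([124, 169, 19, 7, 36], [132.3, 173.2]), array([ 0.313, -0.404])), (([163, 182, 10, 16, 89], [167.4, 188.7]), array([ 0.418, -0.31 ])), (([126, 186, 24, 25, 195], [142.8, 196.0]), array([ 0.438, -0.373]))]
[[270, 250], [221, 193], [295, 184], [340, 224]] [[0.686, -0.096], [0.431, -0.172], [0.436, 0.036], [0.636, 0.092]] [ 0.547 -0.035  0.012]
side green [(([271, 290, 10, 29, 203], [275.8, 301.8]), array([ 0.438, -0.304])), (([288, 304, 11, 31, 242], [292.8, 317.1]), array([ 0.447, -0.362]))]
[[310, 232], [251, 285], [197, 247], [237, 228]] [[0.657, -0.058], [0.43, -0.195], [0.372, 0.012], [0.497, 0.051]] [ 0.489 -0.048  0.012]
```

View pics/crop1.png

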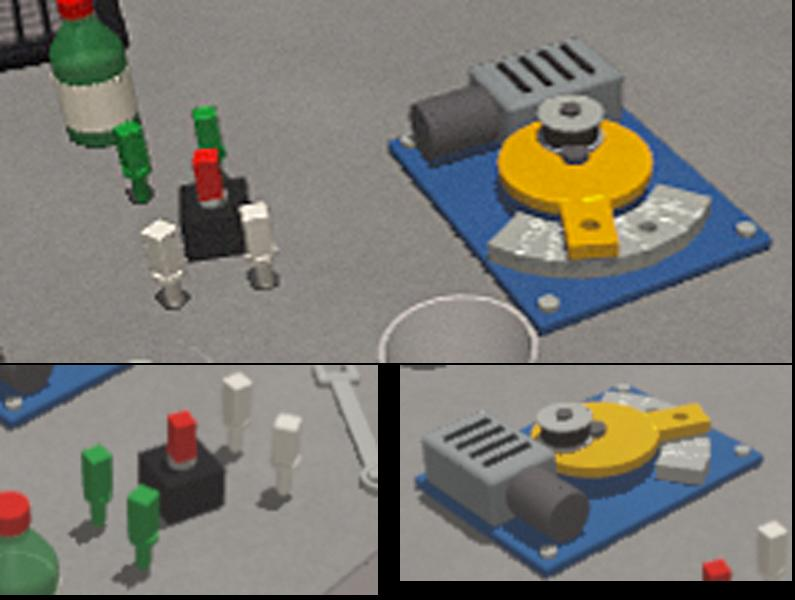

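The crop confirms it: the red-gripped pin stands in the black block's hole at crop (207,175), and the green and white pieces stand free around it. The eye is at scene crop (590,225), and the quadrant hole is visible at (650,226).

```bash
cat > m2.py <<'E'
from m import tri
from h import *
a,b=cap("scene"),cap("side")
f=lambda x,y:(x/3.3+105,y/3.3+150)
e=tri(a,f(590,225),b,((681-400)/2.7+190,(416-365)/2.7+205));print("eye tri",e, "onz",onz(a,[f(590,225)],.044))
E=onz(a,[f(590,225)],.044)[0];H=onz(a,[f(650,226)],.028)[0]
y=np.radians(15.7);th=y-.4
hub=E[:2]-.085*np.array([np.cos(th),np.sin(th)])
d=H[:2]-hub
print("hub",hub,"hole",H,"r",np.hypot(*d),"ang deg",np.degrees(np.arctan2(d[1],d[0])),"wheel",np.arctan2(d[1],d[0])-th)
print("white feet",onz(a,[f(172,303),f(264,285),f(141,200)],0).round(3))
E
python3 m2.py | tail -5
python3 -m inch '[[4,-4,0,0,8.7],[8,-8,0,0,8.7],[11,-12,0,0,8.7],[14,-16,0,0,8.7],[17,-20,0,0,8.7],[19,-24,0,0,8.7],[21,-28,0,0,8.7],[23,-32,0,0,8.7],[25,-36,0,0,8.7],[26,-40,0,0,8.7]]'
python3 -m inch '[[0,-4,0,0,5],[0,-8,0,0,5],[0,-12,0,0,5],[0,-16,0,0,5],[0,-20,0,0,5],[-1,-24,0,0,5],[-1,-28,0,0,5],[-2,-32,0,0,5],[-2,-36,0,0,5],[-3,-40,0,0,5]]'
python3 -m inch '[[0,-4,0,0,5],[0,-6,0,0,5],[0,-7,0,0,5],[0,-7,0,0,5],[0,-7,0,0,5],[0,-7,0,0,5]]'
python3 - <<'E'
from h import *
s=readout.read_state();print(s["position"],s["tcp_rot"].round(3),s["joint_positions"],s["force"],s["time_s"])
c=cap("wrist");cv2.imwrite("pics/w1.png",c["image"]);np.savez("w1.npz",**{k:c[k] for k in("K","D","R","t")})
print(blobs(c["image"],(0,120,60),(8,255,255)))
E
```

```text
eye tri (array([ 0.6168, -0.0456,  0.041 ]), 0.0002) onz [[ 0.62042774 -0.04648745  0.044     ]]
hub [ 0.5361014  -0.03580717] hole [0.61222523 0.00141929 0.028     ] r 0.08473869885695527 ang deg 26.05979372438255 wheel 0.5808125103179216
white feet [[ 0.581 -0.344  0.   ]
 [ 0.577 -0.279  0.   ]
 [ 0.448 -0.367  0.   ]]
time_s: 1.28
position: [0.5151, 0.2179, 0.196]
tcp_rot: [[-0.895, 0.446, 0.002], [0.446, 0.895, 0.0], [-0.001, 0.001, -1.0]]
force: [1.2, 0.7, 0.5]
opening: 0.998
grasp_force: 0.0
time_s: 2.12
position: [0.4845, -0.183, 0.1961]
tcp_rot: [[-0.895, 0.446, 0.003], [0.446, 0.895, -0.001], [-0.003, 0.0, -1.0]]
force: [1.4, -0.5, 0.1]
opening: 0.578
grasp_force: 0.0
time_s: 2.62
position: [0.4833, -0.2484, 0.1955]
tcp_rot: [[-0.896, 0.444, -0.001], [0.444, 0.896, 0.002], [0.002, 0.001, -1.0]]
force: [-0.3, 0.1, 0.6]
opening: 0.577
grasp_force: 0.0
[ 0.483272   -0.24840045  0.19545566] [[-0.896  0.444 -0.001]
 [ 0.444  0.896  0.002]
 [ 0.002  0.001 -1.   ]] [-3.90112055e+01  2.39956362e+01  9.37948861e+01  3.76805832e-02
  6.23074322e+01 -1.02646108e+02] [-0.34681329  0.05106766  0.64832824] 2.6167
[([21, 119, 46, 34, 1237], [43.0, 135.2]), ([231, 223, 22, 27, 416], [242.0, 236.3])]
```

View pics/w1.png

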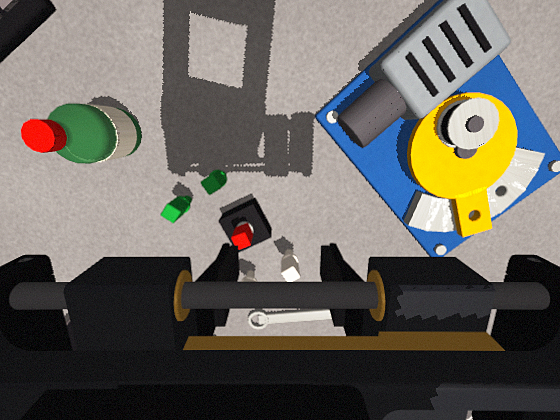

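The wrist view shows the pin in its block at (242,236), the greens at (176,208) and (214,181), the whites at (290,267) and (248,268), the eye at (475,216) and the quadrant hole at (502,192).

```bash
python3 - <<'E'
import cv2,numpy as np
i=cv2.imread("pics/w1.png")
a=cv2.resize(i[185:260,200:290],None,fx=5,fy=5,interpolation=2)
b=cv2.resize(i[80:260,310:560],None,fx=2,fy=2,interpolation=2)
o=np.zeros((375,800,3),np.uint8);o[:,:450]=a;o[:360,450:800]=b[:,150:500]
cv2.imwrite("pics/c2.png",o)
E
```

```text
(no output)
```

View pics/c2.png

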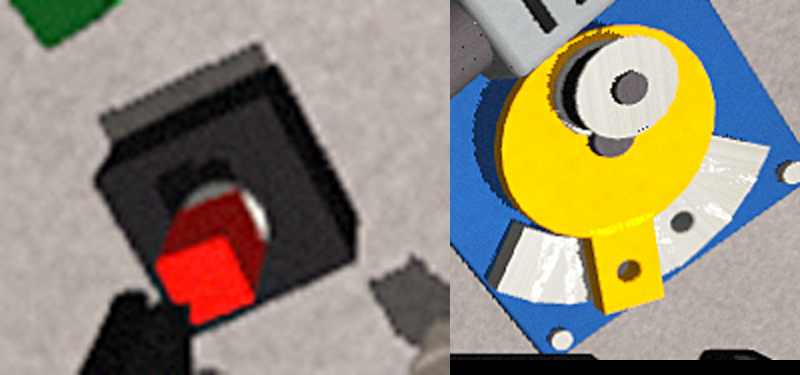

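```bash
python3 - <<'E'
from h import *
c=dict(np.load("w1.npz"))
f=lambda p:np.array(p,float)/5+[200,185]
r=[f(p) for p in[(155,262),(235,235),(258,298),(190,325)]]
P=onz(c,r,.077);print("red",P.round(4)[:,:2].tolist(),P.mean(0))
for i in range(4):
    d=P[(i+1)%4]-P[i];print(np.degrees(np.arctan2(d[1],d[0])).round(1),np.hypot(d[0],d[1]).round(4))
B=onz(c,[f((97,182)),f((270,95)),f((355,262))],.036);print("block",B.round(4)[:,:2].tolist(),"centre",(B[0]+B[2])/2)
for i in range(2):
    d=B[i+1]-B[i];print(np.degrees(np.arctan2(d[1],d[0])).round(1),np.hypot(d[0],d[1]).round(4))
E=onz(c,[(474.5,214.5)],.044)[0];H=onz(c,[(501.5,190.5)],.028)[0];print("eye",E,"hole",H)
g=lambda p:(385+(p[0]-450)/2,80+p[1]/2)
L=onz(c,[g((592,235)),g((603,312)),g((655,222)),g((663,298))],.044)
print("lug",L.round(4)[:,:2].tolist());C=onz(c,[g((788,173)),g((562,340))],.013)
print("screws",C)
E
```

```text
red [[0.4971, -0.3147], [0.4994, -0.2954], [0.5152, -0.2979], [0.5142, -0.315]] [ 0.506456   -0.30576043  0.077     ]
83.2 0.0194
-9.0 0.016
-93.4 0.0171
178.9 0.0171
block [[0.483, -0.331], [0.4822, -0.2813], [0.5312, -0.2824]] centre [ 0.50708031 -0.30669676  0.036     ]
90.9 0.0497
-1.3 0.049
eye [ 0.61156191 -0.04497944  0.044     ] hole [0.6050217  0.00110823 0.028     ]
lug [[0.5809, -0.0589], [0.632, -0.067], [0.5897, -0.0234], [0.6392, -0.0315]]
screws [[ 0.61144778  0.07608707  0.013     ]
 [ 0.65976471 -0.08477838  0.013     ]]
```

```bash
python3 -m inch '[[1,-3,0,7,5],[2.4,-5.9,0,14,5],[2.4,-5.9,-3,21,5],[2.4,-5.9,-6,25,5],[2.4,-5.9,-8,25,5],[2.4,-5.9,-9,25,5],[2.4,-5.9,-9,25,5],[2.4,-5.9,-9,25,5]]'
python3 - <<'E'
from h import *
s=readout.read_state();print(s["position"],s["force"])
c=cap("wrist");np.savez("w2.npz",**{k:c[k] for k in("K","D","R","t")})
for n,col in(("red",[(0,120,60),(8,255,255)]),("redtop",[(0,120,170),(8,255,255)])):print(n,blobs(c["image"],*col))
b=blobs(c["image"],(0,120,170),(8,255,255))
m=cv2.inRange(cv2.cvtColor(c["image"],cv2.COLOR_BGR2HSV),(0,120,170),(8,255,255))
if b:
  b=max(b,key=lambda x:x[0][4] if x[1][1]>150 else 0);print(onz(c,[b[1]],.077))
x,y=map(int,proj(c,[[.507,-.307,.06]])[0]);print(x,y)
cv2.imwrite("pics/w2.png",c["image"])
E
```

```text
time_s: 3.33
position: [0.508, -0.3085, 0.1059]
tcp_rot: [[-1.0, 0.024, -0.0], [0.024, 1.0, 0.0], [0.0, 0.0, -1.0]]
force: [0.4, -0.4, 0.6]
opening: 0.577
grasp_force: 0.0
[ 0.50800882 -0.3084677   0.10587672] [ 0.41172094 -0.4459424   0.6098238 ]
red [([267, 204, 24, 33, 702], [278.1, 220.9])]
redtop [([268, 215, 22, 6, 99], [277.7, 218.2]), ([267, 229, 23, 8, 164], [278.1, 232.7])]
[[ 0.51085474 -0.30801388  0.077     ]]
279 221
```

View pics/w2.png

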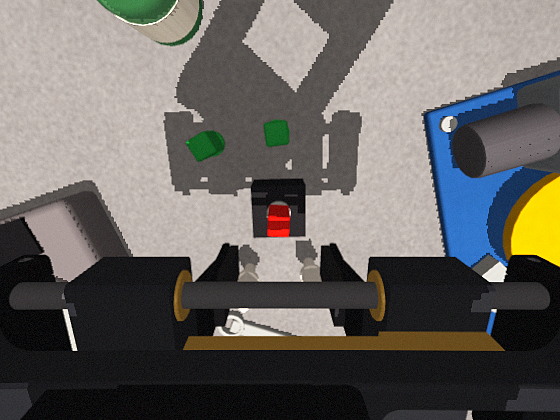

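The red pin at (278,221) is centred between the open fingers and square to them, so I'll go down and grip.

```bash
python3 -m inch '[[0,0,-2.5,0,5],[0,0,-4.5,0,5],[0,0,-5.9,0,5],[0,0,-5.9,0,4],[0,0,-5.9,0,0],[0,0,-5.9,0,0],[0,0,-5.9,0,0],[0,0,-5.9,0,0],[0,0,-5.9,0,0],[0,0,-5.9,0,0]]'
python3 -m inch '[[0,0,0,0,0],[0,0,0,0,0]]'
```

```text
time_s: 4.22
position: [0.5081, -0.3098, 0.0477]
tcp_rot: [[-1.0, 0.026, 0.001], [0.026, 1.0, -0.001], [-0.001, -0.001, -1.0]]
force: [-0.4, 1.0, 2.8]
opening: 0.195
grasp_force: 29.9
time_s: 4.38
position: [0.5082, -0.3098, 0.0476]
tcp_rot: [[-1.0, 0.025, 0.001], [0.025, 1.0, -0.001], [-0.001, -0.001, -1.0]]
force: [-0.6, 0.8, 7.1]
opening: 0.193
grasp_force: 29.9
```

```bash
python3 -m inch '[[0,0,2,0,0],[0,0,5,0,0],[0,1,8,0,0],[2,4,8,0,0],[5,8,8,0,0],[8,12,8,0,0],[11,16,8,0,0],[14,20,8,0,0],[16,24,8,0,0],[16,26.5,8,0,0]]'
python3 -m inch '[[0,0,0,0,0],[0,0,0,0,0],[0,0,0,0,0],[0,0,0,0,0]]'
python3 - <<'E'
from h import *
c=cap("wrist");np.savez("w3.npz",**{k:c[k] for k in("K","D","R","t")});s=readout.read_state();print(s["position"],s["force"])
e=proj(c,[[.614,-.045,.044],[.608,.001,.028],s["position"],s["position"]-[0,0,.0406]]);print(e)
x,y=e[0].astype(int);x0=max(0,x-60);y0=max(0,y-75);print(x0,y0)
cv2.imwrite("pics/w3.png",cv2.resize(c["image"][y0:y0+150,x0:x0+190],None,fx=4,fy=4,interpolation=2))
E
```

```text
time_s: 5.22
position: [0.6645, -0.0598, 0.1263]
tcp_rot: [[-1.0, 0.026, 0.002], [0.026, 1.0, -0.001], [-0.002, -0.001, -1.0]]
force: [1.4, -0.6, 0.3]
opening: 0.188
grasp_force: 29.9
time_s: 5.55
position: [0.6615, -0.062, 0.1263]
tcp_rot: [[-1.0, 0.027, -0.001], [0.027, 1.0, -0.0], [0.001, -0.0, -1.0]]
force: [0.2, -0.2, -0.6]
opening: 0.19
grasp_force: 29.9
[ 0.66148691 -0.06236349  0.1264034 ] [-0.68430499 -0.14202979 -0.86466037]
[[294.80376624 160.75764306]
 [341.39879744 151.33049754]
 [276.70642518 243.70728754]
 [277.10626967 224.65824453]]
234 85
```

View pics/w3.png

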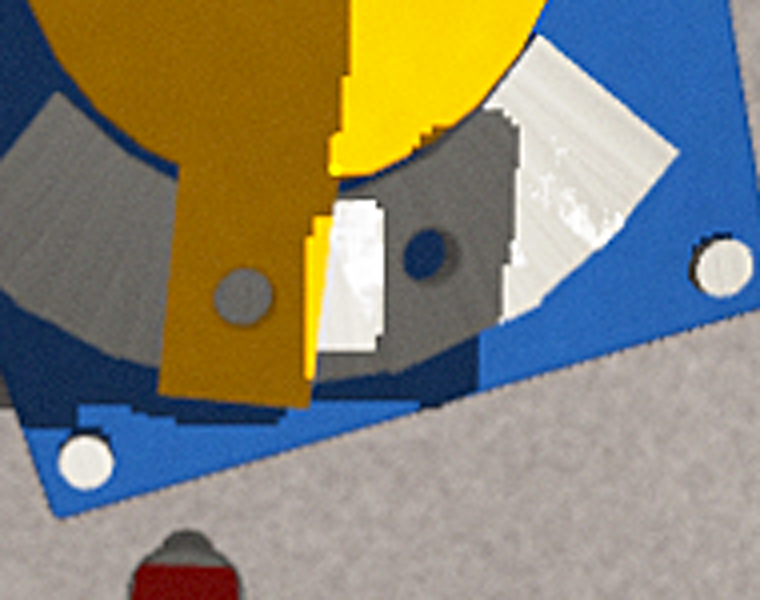

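```bash
python3 - <<'E'
from h import *
c=dict(np.load("w3.npz"))
print("eye",onz(c,[(294.75,159)],.044),"hole",onz(c,[(341.75,148.5)],.028),"cam",c["t"])
print("grip lower edge centre", onz(c,[(280.5,226)],.12), onz(c,[(280.5,218)],.117))
sc=lambda p:(234+p[0]/4,85+p[1]/4)
S=onz(c,[sc((722,268)),sc((86,462)),sc((60,518))],.013);print(S)
d=S[0]-S[1];print(np.degrees(np.arctan2(d[1],d[0]))-90)
L=onz(c,[sc((178,175)),sc((159,395)),sc((340,180)),sc((309,408))],.044)
for i in(0,2):
  d=L[i+1]-L[i];print(np.degrees(np.arctan2(d[1],d[0])))
a,b=cap("scene"),cap("side")
for n,q in(("scene",a),("side",b)):
    print(n,[ (x[0],x[1]) for x in blobs(q["image"],(0,120,60),(8,255,255))], proj(q,[[.6615,-.0624,.146]]))
E
```

```text
eye [[ 0.61239365 -0.04503399  0.044     ]] hole [[0.60532318 0.0012391  0.028     ]] cam [ 0.58237103 -0.05862455  0.31425609]
grip lower edge centre [[ 0.65071104 -0.059425    0.12      ]] [[ 0.64571787 -0.0592919   0.117     ]]
[[ 0.61202968  0.07839265  0.013     ]
 [ 0.65875504 -0.08594658  0.013     ]
 [ 0.6742552  -0.09377189  0.013     ]]
15.871652177209441
-6.63160980907323
-7.248365408083659
scene [([458, 81, 14, 11, 121], [464.1, 85.9]), ([122, 146, 12, 10, 97], [127.2, 150.4]), ([278, 188, 9, 18, 142], [282.3, 196.6]), ([433, 201, 24, 24, 268], [444.8, 212.2])] [[282.06089842 192.60801204]]
side [([93, 116, 11, 10, 91], [98.6, 120.5]), ([233, 167, 26, 12, 191], [244.9, 172.7]), ([309, 182, 8, 15, 96], [312.2, 190.1]), ([235, 307, 16, 16, 222], [242.7, 314.5])] [[313.01359717 185.74317579]]
```

```bash
python3 -m inch '[[-2.4,0.8,0,0,0],[-4.8,1.6,0,0,0],[-4.8,1.6,-2,0,0],[-4.8,1.6,-3.3,0,0],[-4.8,1.6,-3.3,0,0],[-4.8,1.6,-3.3,0,0]]'
python3 - <<'E'
from h import *
o=[]
s=readout.read_state();p=s["position"];print(p,s["force"])
for n in("scene","side"):
    c=cap(n);cv2.imwrite(f"pics/{n}4.png",c["image"]);x,y=proj(c,[[p[0],p[1],.05]])[0].astype(int);print(n,x-22,y-30,proj(c,[p-[0,0,.0406],[p[0],p[1],.044]]))
    o.append(cv2.resize(c["image"][y-30:y+30,x-22:x+18],None,fx=10,fy=10,interpolation=2))
cv2.imwrite("pics/c4.png",np.hstack(o))
E
```

```text
time_s: 6.2
position: [0.6137, -0.0457, 0.0933]
tcp_rot: [[-1.0, 0.027, -0.001], [0.027, 1.0, 0.0], [0.001, 0.0, -1.0]]
force: [0.4, -0.3, 0.0]
opening: 0.191
grasp_force: 29.9
[ 0.61365926 -0.0456764   0.09332381] [ 0.3607557  -0.28523764  0.0009013 ]
scene 261 184 [[283.42311215 213.49701568]
 [283.38359183 216.43973097]]
side 270 191 [[292.94831347 220.19852613]
 [292.96990483 223.16326706]]
```

View pics/c4.png

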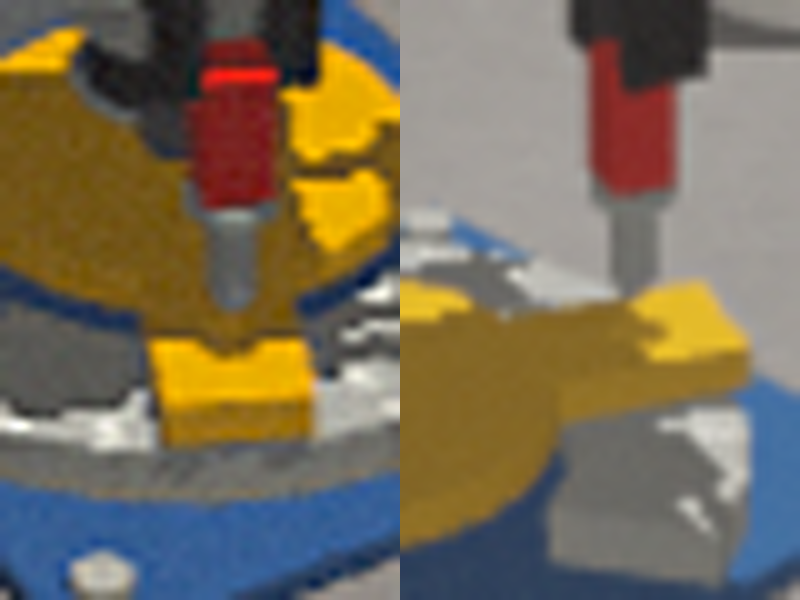

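The pin's foot is at scene (284.2,214.5) and side (293.5,220.5). That is about 1 mm short in x and 1 mm over in y of being above the eye, so I'll correct it and lower gently.

```bash
python3 -m inch '[[0.1,-0.1,-0.3,0,0],[0.1,-0.1,-0.6,0,0],[0.1,-0.1,-0.9,0,0],[0.1,-0.1,-1.1,0,0],[0.1,-0.1,-1.1,0,0],[0.1,-0.1,-1.1,0,0]]'
```

```text
time_s: 6.8
position: [0.615, -0.0457, 0.0824]
tcp_rot: [[-1.0, 0.025, -0.0], [0.025, 1.0, 0.0], [0.0, 0.0, -1.0]]
force: [-0.1, -0.7, -0.6]
opening: 0.192
grasp_force: 29.9
```

```bash
python3 -m inch '[[0,0,-0.2,0,0],[0,0,-0.4,0,0],[0,0,-0.4,0,0],[0,0,-0.4,0,0]]'
python3 -m inch '[[0,0,-0.2,0,0],[0,0,-0.4,0,0],[0,0,-0.4,0,0],[0,0,-0.4,0,0]]'
```

```text
time_s: 7.13
position: [0.6152, -0.0459, 0.0785]
tcp_rot: [[-1.0, 0.025, -0.0], [0.025, 1.0, -0.0], [0.0, -0.0, -1.0]]
force: [0.1, -0.6, -0.8]
opening: 0.192
grasp_force: 29.9
time_s: 7.47
position: [0.6151, -0.0458, 0.0744]
tcp_rot: [[-1.0, 0.025, -0.0], [0.025, 1.0, -0.0], [0.0, -0.0, -1.0]]
force: [-0.4, -1.4, -1.2]
opening: 0.191
grasp_force: 29.9
```

The pin went into the eye without resistance. Now I'll wind along the arc, hub about (0.530, -0.036).

```bash
python3 -m inch '[[0.03,0.45,-0.1,0,0],[0.06,0.89,-0.1,0,0],[0.05,1.34,-0.1,0,0],[0.03,1.78,-0.1,0,0],[-0.03,2.22,-0.1,0,0],[-0.1,2.66,-0.1,0,0],[-0.2,3.1,-0.1,0,0],[-0.31,3.53,-0.1,0,0],[-0.31,3.53,-0.1,0,0],[-0.31,3.53,-0.1,0,0]]'
python3 - <<'E'
from h import *
s=readout.read_state();p=s["position"];print(p,s["force"],s["moment"])
o=[]
for n in("scene","side"):
    c=cap(n);x,y=proj(c,[[p[0],p[1],.05]])[0].astype(int);print(n,x-22,y-30,proj(c,[[p[0],p[1],.044]]))
    o.append(cv2.resize(c["image"][y-30:y+30,x-22:x+18],None,fx=10,fy=10,interpolation=2))
cv2.imwrite("pics/c5.png",np.hstack(o))
E
```

```text
time_s: 8.3
position: [0.612, -0.01, 0.0736]
tcp_rot: [[-1.0, 0.025, -0.0], [0.025, 1.0, 0.0], [0.0, 0.0, -1.0]]
force: [-0.0, -4.4, -0.3]
opening: 0.191
grasp_force: 30.1
[ 0.61195521 -0.01003528  0.07362409] [-0.04274196 -4.38485984 -0.31324781] [-0.86852886 -0.02986649  0.06254683]
scene 275 181 [[297.60580588 213.82752806]]
side 263 185 [[286.02889693 217.29715951]]
```

View pics/c5.png

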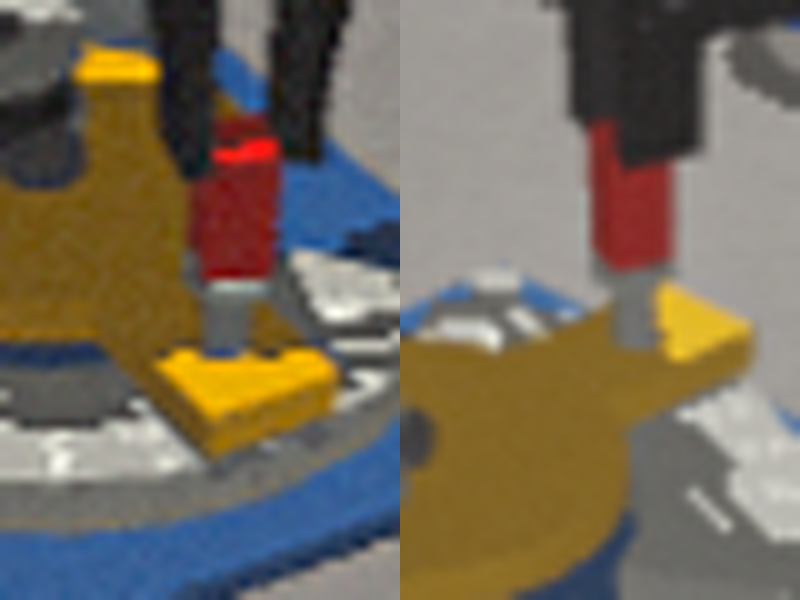

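The lug has swung round with the pin through it (scene crop 225,350), and the tangential force is 4.4 N, as expected. Next I'll go near the hole and touch down lightly.

```bash
python3 -m inch '[[-0.15,0.31,-0.1,0,0],[-0.31,0.62,-0.2,0,0],[-0.31,0.62,-0.3,0,0],[-0.31,0.62,-0.4,0,0],[-0.31,0.62,-0.4,0,0]]'
python3 -m inch '[[0,0,-0.1,0,0],[0,0,-0.1,0,0],[0,0,-0.1,0,0]]'
python3 -m inch '[[0,0,-0.1,0,0],[0,0,-0.1,0,0],[0,0,-0.1,0,0]]'
```

```text
time_s: 8.82
position: [0.6092, -0.0042, 0.0696]
tcp_rot: [[-1.0, 0.026, 0.001], [0.026, 1.0, 0.0], [-0.001, 0.0, -1.0]]
force: [0.9, -3.2, 2.3]
opening: 0.194
grasp_force: 30.0
time_s: 9.07
position: [0.6091, -0.0043, 0.0686]
tcp_rot: [[-1.0, 0.026, 0.0], [0.026, 1.0, 0.0], [-0.0, 0.0, -1.0]]
force: [0.9, -2.5, 0.6]
opening: 0.191
grasp_force: 30.0
time_s: 9.32
position: [0.6095, -0.0043, 0.0682]
tcp_rot: [[-1.0, 0.026, 0.001], [0.026, 1.0, -0.0], [-0.001, -0.0, -1.0]]
force: [0.7, -2.9, 5.4]
opening: 0.192
grasp_force: 30.0
```

```bash
for i in 1; do python3 -m inch '[[-0.06,0.14,0,0,0],[-0.06,0.14,0,0,0]]'
python3 -m inch '[[-0.06,0.14,0,0,0],[-0.06,0.14,0,0,0]]'
python3 -m inch '[[-0.06,0.14,0,0,0],[-0.06,0.14,0,0,0]]'
python3 -m inch '[[-0.06,0.13,0,0,0],[-0.06,0.13,0,0,0]]'; done | grep -E "pos|force: \["
```

```text
position: [0.609, -0.0033, 0.0683]
force: [0.0, -5.4, 4.9]
position: [0.6085, -0.0023, 0.0683]
force: [1.6, -5.4, 5.3]
position: [0.6074, -0.0004, 0.0679]
force: [1.5, -3.7, 2.0]
position: [0.6064, 0.0013, 0.0675]
force: [1.2, -4.0, 1.5]
```

```bash
for i in 1; do python3 -m inch '[[0,0,-0.1,0,0],[0,0,-0.1,0,0]]'
python3 -m inch '[[-0.06,0.13,0,0,0],[-0.06,0.13,0,0,0]]'
python3 -m inch '[[-0.03,0.07,-0.05,0,0],[-0.03,0.07,-0.05,0,0]]'; done | grep -E "pos|force: \["
```

```text
position: [0.6065, 0.0013, 0.0664]
force: [0.5, -3.7, 2.3]
position: [0.6057, 0.0027, 0.0664]
force: [1.8, -4.5, 1.5]
position: [0.6055, 0.0033, 0.0661]
force: [0.9, -4.6, 1.4]
```

It is sinking, so I'll keep going down in small steps.

```bash
for i in 1; do python3 -m inch '[[0,0,-0.1,0,0],[0,0,-0.1,0,0]]'
python3 -m inch '[[0,0,-0.1,0,0],[0,0,-0.1,0,0]]'; done | grep -E "pos|force: \["
```

```text
position: [0.6057, 0.0032, 0.0651]
force: [0.7, -4.6, 2.0]
position: [0.6059, 0.0031, 0.0642]
force: [0.9, -4.8, 2.2]
```

```bash
for i in 1; do python3 -m inch '[[0,0,-0.1,0,0],[0,0,-0.1,0,0]]'
python3 -m inch '[[0,0,-0.1,0,0],[0,0,-0.1,0,0]]'
python3 -m inch '[[0,0,-0.1,0,0],[0,0,-0.1,0,0]]'; done | grep -E "pos|force: \["
```

```text
position: [0.6059, 0.0029, 0.0631]
force: [0.7, -5.0, 2.7]
position: [0.6059, 0.0028, 0.0621]
force: [1.9, -5.0, 2.8]
position: [0.606, 0.0028, 0.0611]
force: [1.8, -4.6, 2.9]
```

```bash
for i in 1; do python3 -m inch '[[0,0,-0.1,0,0],[0,0,-0.2,0,0],[0,0,-0.2,0,0]]'
python3 -m inch '[[0,0,-0.1,0,0],[0,0,-0.2,0,0],[0,0,-0.2,0,0]]'
python3 -m inch '[[0,0,-0.1,0,0],[0,0,-0.1,0,0]]'; done | grep -E "pos|force: \["
```

```text
position: [0.606, 0.0027, 0.0591]
force: [1.7, -5.4, 2.9]
position: [0.6061, 0.0026, 0.0571]
force: [2.3, -5.5, 2.5]
position: [0.6061, 0.0026, 0.0562]
force: [1.4, -6.0, 2.5]
```

```bash
for i in 1; do python3 -m inch '[[0,0,-0.07,0,0],[0,0,-0.07,0,0]]'
python3 -m inch '[[0,0,-0.07,0,0],[0,0,-0.07,0,0]]'; done | grep -E "pos|force: \["
```

```text
position: [0.6065, 0.0024, 0.0559]
force: [2.1, -5.6, 3.5]
position: [0.6069, 0.0023, 0.0558]
force: [0.7, -6.3, 6.9]
```

Hit a stop at TCP z 55.8 mm, so the foot is at about 15 mm with the collar on the lug. I'll press a little more, release and check.

```bash
python3 -m inch '[[0,-0.1,-0.05,0,0],[0,-0.1,-0.05,0,0]]'
python3 -m inch '[[0,0,0.03,0,3.5],[0,0,0.03,0,3.5],[0,0,0.03,0,3.5],[0,0,0.03,0,3.5],[0,0,0.03,0,3.5]]'
python3 -m inch '[[0,0,1.5,0,3.5],[0,0,4,0,3.5],[0,0,7,0,3.5],[0,0,10,0,3.5],[0,0,12,0,3.5],[0,0,12,0,3.5],[0,0,12,0,3.5]]'
python3 - <<'E'
from h import *
o=[]
for n in("scene","side"):
    c=cap(n);x,y=proj(c,[[.606,.001,.05]])[0].astype(int);print(n,proj(c,[[.606,.001,.085],[.606,.001,.049]]),blobs(c["image"],(0,120,60),(8,255,255)))
    o.append(cv2.resize(c["image"][y-30:y+30,x-22:x+18],None,fx=10,fy=10,interpolation=2))
cv2.imwrite("pics/c6.png",np.hstack(o))
E
```

```text
time_s: 12.48
position: [0.6073, 0.0016, 0.0557]
tcp_rot: [[-1.0, 0.026, 0.004], [0.026, 1.0, -0.001], [-0.004, -0.001, -1.0]]
force: [1.2, -4.9, 9.6]
opening: 0.193
grasp_force: 30.0
time_s: 12.9
position: [0.6042, 0.0033, 0.0536]
tcp_rot: [[-1.0, 0.025, -0.003], [0.025, 1.0, 0.002], [0.003, 0.001, -1.0]]
force: [1.0, -0.3, 0.3]
opening: 0.388
grasp_force: 0.0
time_s: 13.48
position: [0.6058, 0.0027, 0.1754]
tcp_rot: [[-1.0, 0.025, 0.002], [0.025, 1.0, 0.0], [-0.002, 0.0, -1.0]]
force: [-0.7, 0.7, -1.0]
opening: 0.401
grasp_force: 0.0
scene [[301.94033402 197.71466407]
 [301.37394649 210.04622226]] [([458, 81, 13, 11, 120], [464.0, 85.9]), ([122, 146, 12, 10, 97], [127.2, 150.4]), ([297, 197, 9, 17, 126], [301.2, 204.9]), ([433, 201, 24, 24, 266], [444.9, 212.1])]
side [[281.81975347 202.16328109]
 [282.06029915 214.34530367]] [([93, 116, 11, 10, 91], [98.6, 120.5]), ([232, 167, 27, 12, 192], [244.8, 172.7]), ([279, 202, 8, 15, 100], [282.9, 208.7]), ([235, 307, 16, 16, 222], [242.7, 314.5])]
```

View pics/c6.png

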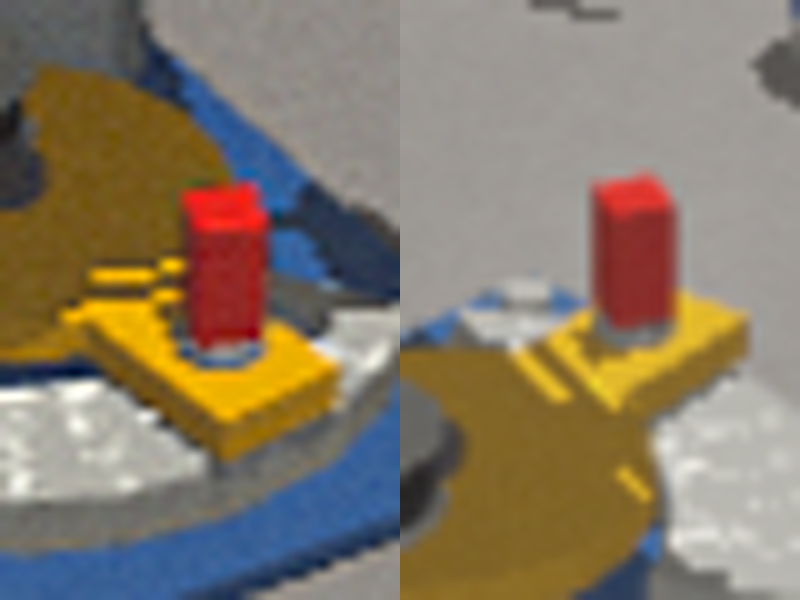

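The released pin stands upright at scene (301,205) and side (283,209). Its collar is down on the lug and the wheel is held wound back. The gripper is clear.

```bash
python3 -c "
from rig import bot
print(bot.hand_in())"
```

```text
the job is handed in; nothing more can be done
None
```

The job is handed in: the red-handled pin is fully home through the eye and into the quadrant hole, holding the wheel wound back at about 0.55 rad (estimated); the gripper was clear, no bystander was knowingly touched, and no verdict came back from the hand-in.

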